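Vent the preserving jar

TASK

Pull the spice chest's drawer well open by its bar handle, take the bayonet lid out of it by its wing and set it fully home in the mouth of the grey jar in the steel stand, its two lugs down through the two notches. Then twist it clockwise only half of its quarter turn (45 degrees, the wing in line with the two round studs on the rim) so that the vent is open, never going on to the lock click. Finish while still holding the lid by its wing in that position, because its spring turns it back when let go; leave everything else on the slab where it is.

Things in the scene. Friction and masses are not known exactly. Their poses are not given: they have to be found in the camera images.
- chest: Low wooden spice chest, fixed, 220 deep (x) x 240 wide (y) x 90 mm high, one drawer in its front; origin under its centre, x axis from its front to its back, so the drawer slides out along -x. Its top covers the closed drawer.
- chest_drawer0 (a joint): How far the drawer is pulled out: 0 shut, 0.149 m at its stop. Drags about 1 N plus 4 N per m/s and stays where left. Inside 175 x 198 mm; inner floor 22 mm, tops of its walls 68 mm above the slab.
- chest_drawer0_handle (a point): Middle of the drawer's bar handle: level round bar 11 mm thick, 120 mm long (along the chest's y axis), 35 mm out from the drawer's front on two thin posts 51 mm either side of the middle, 52 mm above the slab; moves with the drawer. Can be pinched or hooked from above.
- lid: Loose bayonet lid, 120 to 195 g, 45 mm high, right way up in the front half of the drawer, hidden until it is pulled out. Steel plug 42 mm wide (foot tapered to 36), 14 mm high, with two lugs; on it a steel disc 68 mm wide, 5 mm thick; on top a wooden wing grip. Origin: centre of the plug's underside; z up, x along the wing and lugs. Half a turn about z is the same lid.
- lid_wing (a point): Middle of the lid's wing grip, 32 mm above the lid's origin: an upright bar 60 mm long (lid's x), 14 mm thick, 26 mm high, from 19 to 45 mm above the lid's origin.
- lid_seat (a point): Centre of the underside of the lid's disc, 14 mm above the lid's origin, axes as the lid's; lands on the jar's rim when home. The lugs, 11 mm wide and 5 mm high (2 to 7 mm above the lid's origin), reach 29 mm from the axis, straight under the two ends of the wing.
- jar: Fixed preserving jar of grey glass, 90 mm wide, in a steel stand (foot 120 mm wide), with a steel bayonet collar 85 mm wide, flat rim 122 mm above the slab. Origin under its centre, z up, x axis through the two notches. Clockwise from above is from +x towards -y.
- jar_mouth (a point): Centre of the mouth at rim height, axes as the jar's. Mouth 46 mm wide, 18 mm deep; its 5 mm thick lip has two notches, about 18 mm wide, out to 31 mm from the axis, on +x and -x. The lid goes in with wing and lugs on that line (within 7 degrees) until its disc lies on the rim; then the lugs can turn clockwise under the lip.
- jar_half (a point): Same point, x axis turned 45 degrees clockwise from the notches: the wing's line at half the turn, marked on the rim by two round studs 6 mm wide, 4 mm high, 39 mm from the axis. From 12 degrees on a sprung vent ring resists with 0.02 to 0.06 N m and turns a released lid part of the way back.
- jar_lock (a point): Same point, x axis turned 90 degrees clockwise from the notches: the wing's line when locked (stop), marked on the rim by two straight radial ribs 3 mm high. From about 62 degrees the lugs ride over sprung click balls.
- pan: Bystander: steel paella pan, 260 mm wide at the rim, 45 mm high, two loop handles; origin under its centre.
- mortar: Bystander: white ceramic mortar, 110 mm wide, 75 mm high, its pestle standing in it up to 120 mm; origin under its centre.
- spatula: Bystander: grey spatula lying on the slab; origin at its underside.
- capjar: Bystander: grey glass jar with a plain steel twist cap on it, 68 mm wide, 100 mm high; origin under its centre (not the jar to close).
- cruet: Bystander: green glass bottle, 56 mm wide, 190 mm high; origin under its centre.
- ramekin: Bystander: small white ceramic bowl, 80 mm wide, 45 mm high; origin under its centre.

How it is judged (in metres and radians):
On the way, in this order (a step that is already met when the one before it is completed fails the run):
1. the drawer is pulled open by at least 90 mm (value of joint chest_drawer0 above 0.09 m), for 0.2 s.
2. the lid is home in the mouth: disc on the rim, within 4 mm of centred, lugs through the notches, the wing within 30 degrees of them (horizontal distance between lid_seat and jar_mouth below 0.004 m and z of lid_seat in the frame of jar_mouth between -0.004 and 0.003 m and angle between the x axis of lid and the x axis of jar_mouth, either way round below 0.52 rad), for 0.1 s.
At the end, for the whole second after the job is handed in: The lid is home in the jar (disc within 3 mm of the rim, centred to 4 mm, level), its wing within 10 degrees of the half-way line, still, and held by the fingers with more than 2 N; the drawer is still open by more than 60 mm (horizontal distance between lid_seat and jar_mouth below 0.004 m and z of lid_seat in the frame of jar_mouth between -0.004 and 0.003 m and angle between the x axis of lid and the x axis of jar_half, either way round below 0.17 rad and angle between lid's own z axis and vertical below 0.08 rad and angular speed of lid below 0.15 rad/s and contact force between the fingers and lid above 2 N and value of joint chest_drawer0 above 0.06 m); the arm keeps its last pose, push and grip.
It fails at once if the lid is twisted on to the lock (within 18 degrees of it) (horizontal distance between lid_seat and jar_mouth below 0.004 m and z of lid_seat in the frame of jar_mouth below 0.003 m and angle between the x axis of lid and the x axis of jar_lock, either way round below 0.31 rad).
It fails at once if a bystander is moved by more than 30 mm (distance of any of pan, mortar, spatula, capjar, cruet, ramekin from where it was at the start of the episode above 0.03 m).
It also fails if it takes over 59 s, if anything falls off the work surface, if the arm or the gripper's body presses on something with over 40 N, if the wrist force passes 120 N, or if a joint passes its speed limit or range.

ROBOT

A 6-joint arm with a two-finger parallel gripper is mounted at the origin on the work surface. World frame = base frame: x ahead of the robot, y to its left, z up, the work surface at z = 0. Lengths are in mm, angles in rad, forces in N, time in s.
With the tool pointing down it reaches from about 275 to 750 mm from the base axis. Payload 10.2 kg.
Tool frame: the origin (TCP) lies at the centre of the arm's flange, where the gripper is bolted on; the fingertips stand 173 mm ahead of it and the grasp point (between the pads) lies 155 mm ahead of it; z points along the fingers, y is the line along which they close (so a half turn about z gives the same grasp; the last joint's range is limited). The gripper opens to 85 mm and grips with 20 to 120 N. Pads are 22 mm wide; open, the fingers measure 114 mm over their backs; the gripper's body (76 mm by 85 mm) begins 54 mm behind the grasp point. The pads swing forward as they close: fully open they stand 13 mm farther back than shut.
Start: joints at [1.118, 0.313, 1.498, -0, 1.331, -0.223], TCP at [119.599, 511.203, 404.694] pointing down, gripper open.
Joint ranges: [-2.94, 2.94], [-0.97, 2.17], [0.19, 2.56], [-1.23, 4.37], [0.02, 3.11], [-2.88, 2.88]. Speed limits (rad/s): [2.39, 2.39, 3.01, 3.14, 3.14, 3.14].

INTERFACE

Orientations are given as a unit quaternion [w, x, y, z].
In Python, from rig import ctrl, imaging, workorder gives the robot as it stands (ctrl), with the cameras (imaging) and the job (workorder).
- The arm moves only by the shell command python3 steer.py 'ROWS' [OPENING] [FORCE]. ROWS is a JSON list of rows, 1 to 8 of them, each of 6 numbers: dx, dy, dz in mm, then a rotation vector rx, ry, rz in rad; each row is the pose to reach, as a shift and turn from the pose commanded when the command began, along the tool's axes at that moment; what a row does not reach only later rows make up. A row lasts 1/10 s, in which the tool goes at most 50 mm and 0.15 rad, less where a joint would pass 70% of its speed; a pose out of reach is approached as far as the arm can. OPENING is the opening from 0.0 (shut) to 1.0 (fully open), set as the command begins (- or left out keeps the last). The fingers move at their own pace and stop on an object; FORCE is the grip in N (left out, the last holds). Time passes only in rows, so rows that do not move let the fingers close. It prints the time, the measured TCP pose, the force, the opening and the grip force at its end.
- ctrl.sense(): the state, without advancing time (a new reading comes with each control period).
- imaging.capture(name): name is "scene" or "top" or "wrist"; returns the picture (384x512x3 uint8, red, green, blue); there is no depth.
- imaging.calibration(name): a dict with "fx", "fy", "cx", "cy" (pixels), "position" and "attitude" of the camera in the world. Camera axes: x right, y down, z forward; pixel columns grow to the right and rows downward; lengths in mm; the calibration is good to about 2 mm. A picture is of the moment at which its call begins: read the wrist's pose just before it. calibration takes no time and is no camera call; for the wrist camera it gives the pose at the moment of the call.
- workorder.finish_job(): hands the job in; it is judged then, once.
The state is a dict: "time_s": time; "joints": joint angles; "dq": joint speeds; "tau": joint torques, N m; "eef_pos": TCP position; "ee_rot": TCP orientation; "force": force on the tool from outside, world axes, zero at the start; "wrist_torque": the same for the moment, N m; "grip_width": opening from 0.0 (shut) to 1.0 (fully open); "grip_force": force on a finger pad.
Only numpy, scipy, OpenCV 4.12 (cv2) and the standard library are available. Lean on these libraries where they do the work, as an engineer would, in place of code of your own. Each camera call takes 0.05 s, during which the arm holds its last target. There are 200 camera calls.

## Working session

There is one attempt and no reset: what is moved stays moved. The work goes in short steps, Python scripts to look and compute and a shell command to move; the robot and the scene stay as the last step left them, time stands still between calls to the robot, and variables do not carry over. Pictures are saved under pics/ and viewed, at most 10 in all, crops included, and the job is handed in when it is done.

```bash
ls; mkdir -p pics
cat > h.py <<'E'
import numpy as np,cv2
from scipy.spatial.transform import Rotation as R
from rig import ctrl, imaging, workorder
def q2R(q): return R.from_quat([q[1],q[2],q[3],q[0]]).as_matrix()
def camR(c):
    a=np.array(c["attitude"],float)
    return a if a.shape==(3,3) else q2R(a)
def snap(n,f):
    c=imaging.calibration(n); im=imaging.capture(n); cv2.imwrite(f"pics/{f}.png",im[:,:,::-1]); return c,im
def ray(c,u,v,z):
    d=camR(c)@np.array([(u-c["cx"])/c["fx"],(v-c["cy"])/c["fy"],1]); p=np.array(c["position"],float)
    return p+d*(z-p[2])/d[2]
def proj(c,P):
    q=camR(c).T@(np.array(P,float)-np.array(c["position"]))
    return c["fx"]*q[0]/q[2]+c["cx"],c["fy"]*q[1]/q[2]+c["cy"]
def tool(P):
    "world displacement -> tool axes"
    return q2R(ctrl.sense()["ee_rot"]).T@np.array(P,float)
E
python3 - <<'E'
from h import *
for n in("top","scene"):
    c,im=snap(n,n+"0"); print(c)
    cv2.imwrite(f"pics/{n}0.png",cv2.resize(im[:,:,::-1],(800,600),interpolation=cv2.INTER_CUBIC))
s=ctrl.sense();print(s); print(q2R(s["ee_rot"]).round(3))
E
```

```text
pics
rig.py
steer.py
{'fx': 433.7112554141162, 'fy': 433.7112554141162, 'cx': 250.4793039416988, 'cy': 192.58857696222748, 'position': array([ 241.12768555,   16.16514626, 1667.10390747]), 'attitude': array([-0.07428954,  0.73487177, -0.67052374,  0.06958785])}
{'fx': 382.97068081634535, 'fy': 382.97068081634535, 'cx': 258.9926592383237, 'cy': 196.25622053167245, 'position': array([1350.90024769, -597.63332158,  747.68144346]), 'attitude': array([-0.4205168 ,  0.79824055,  0.38025445, -0.20343108])}
{'time_s': 0.1, 'joints': array([ 1.11757262e+00,  3.13425962e-01,  1.49835778e+00, -1.76544185e-05,
        1.33098845e+00, -2.23409705e-01]), 'dq': array([-2.09043427e-05,  7.07923474e-04, -1.43040742e-03,  1.18679128e-03,
       -1.80252542e-03, -7.86472682e-04]), 'tau': array([ 2.74930288e-03, -4.12898147e+01, -2.60137028e+01, -1.62774663e-04,
        2.99445805e-03,  5.19698358e-05]), 'eef_pos': array([119.59981788, 511.1692087 , 404.17710072]), 'ee_rot': array([-1.87657359e-04,  1.14652197e-01,  9.93405519e-01, -5.59184950e-04]), 'force': array([ 0.04215548, -0.51748331,  0.05907727]), 'wrist_torque': array([-0.02012608,  0.03780513,  0.04473917]), 'grip_force': 0.0, 'grip_width': 0.9995217078559534}
[[-0.974  0.228 -0.001]
 [ 0.228  0.974 -0.001]
 [ 0.    -0.001 -1.   ]]
```

View pics/top0.png

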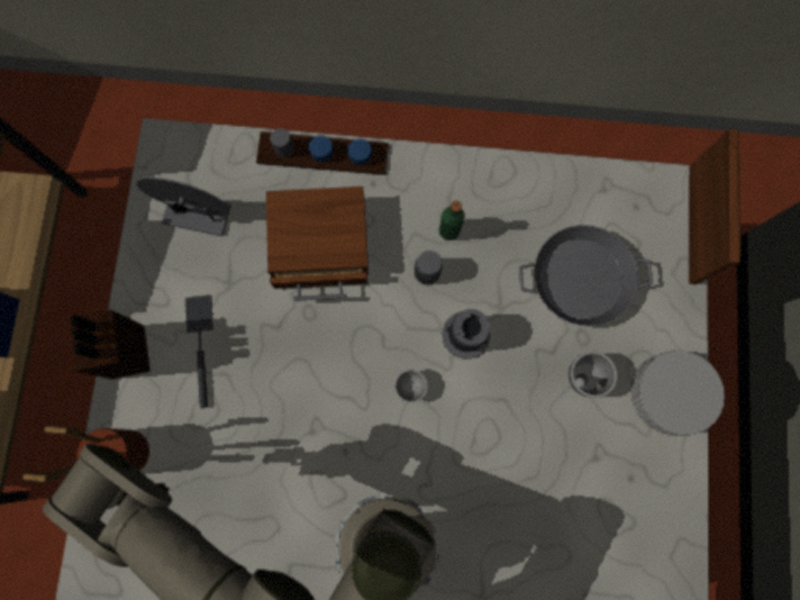

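View pics/scene0.png

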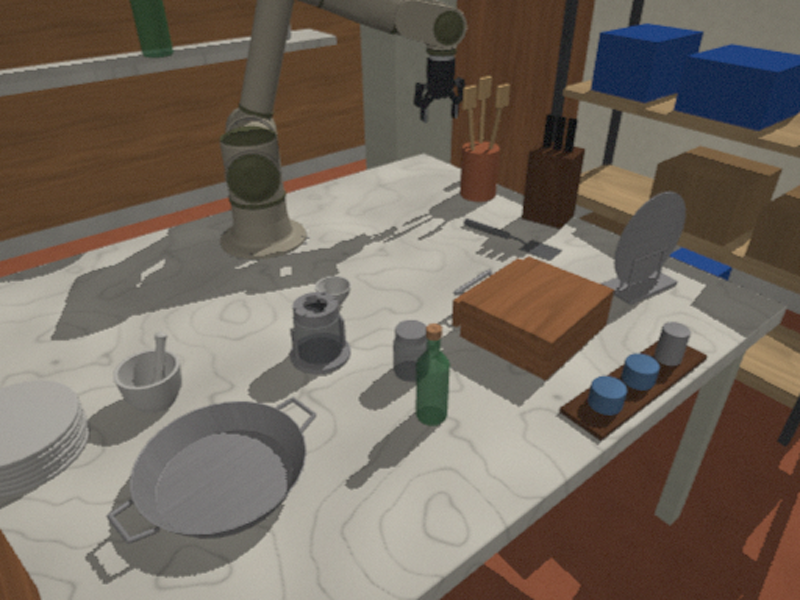

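The top view shows the chest around (317,235), with the handle near (330,292), and the jar at (468,332). In the scene view the jar is at (318,330). I'll enlarge the handle and the jar next.

Run:
```python
from h import *
c,im=snap("top","t1")
a=im[115:195,160:240];b=im[190:240,270:320]
o=np.hstack([cv2.resize(a,(400,400),interpolation=cv2.INTER_CUBIC),cv2.resize(b,(400,400),interpolation=cv2.INTER_CUBIC)])
o=cv2.convertScaleAbs(o,alpha=1.6); cv2.imwrite("pics/crop1.png",o[:,:,::-1])
```

```text
(no output)
```

View pics/crop1.png

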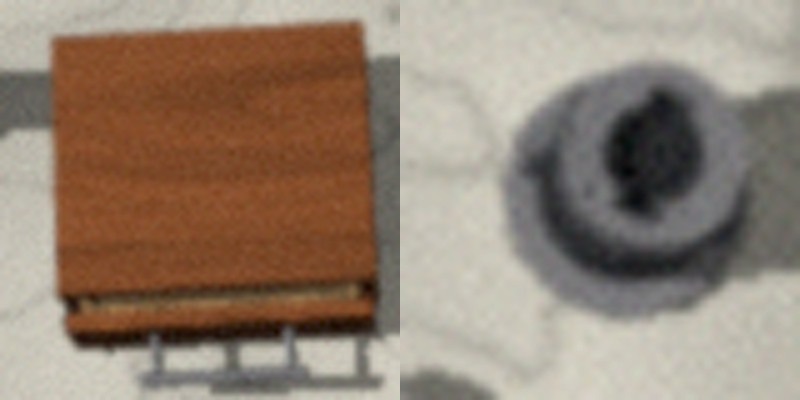

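The crop shows the handle bar running from (140,380) to (306,373), with the drawer very slightly open. The jar collar is centred at about (652,157), with notches near (660,95) and (635,208).

```bash
python3 - <<'E'
from h import *
c=imaging.calibration("top")
A=lambda u,v,z:ray(c,160+u/5-.4,115+v/5-.4,z)
B=lambda u,v,z:ray(c,270+(u-400)/8-.44,190+v/8-.44,z)
for p in[(140,380),(306,373),(223,377)]:print("bar",A(*p,52).round(1))
for p in[(52,38),(362,22),(377,290),(58,297)]:print("top",A(*p,90).round(1))
print("jar",B(652,157,122).round(1),[B(*p,122).round(1) for p in[(660,95),(635,208)]])
w=imaging.calibration("wrist");print(w,camR(w).round(3))
E
R='[-501,-183,70,0,0,1.194]'; python3 steer.py '[[-501,-183,70,0,0,1.194],[-501,-183,70,0,0,1.194],[-501,-183,70,0,0,1.194],[-501,-183,70,0,0,1.194],[-501,-183,70,0,0,1.194],[-501,-183,70,0,0,1.194],[-501,-183,70,0,0,1.194],[-501,-183,70,0,0,1.194]]' 0.32 40
python3 - <<'E'
from h import *
s=ctrl.sense();P=np.array([566,218.4,330]);print(tool(P-s["eef_pos"]).round(1),q2R(s["ee_rot"]).round(3))
E
```

```text
time_s: 0.95
eef_pos: [452.8, 292.4, 352.3]
ee_rot: [-0.0, 0.656, 0.755, -0.0]
force: [-0.2, 0.3, 0.5]
grip_width: 0.316
grip_force: 0.0
[-89.1 101.7  22.3] [[-0.14  0.99 -0.  ]
 [ 0.99  0.14  0.  ]
 [ 0.   -0.   -1.  ]]
```

```bash
python3 steer.py '[[-45,51,11,0,0,0],[-89,102,22,0,0,0],[-89,102,22,0,0,0],[-89,102,22,0,0,0],[-89,102,22,0,0,0]]'
python3 - <<'E'
from h import *
s=ctrl.sense();c,im=snap("wrist","w1");print(s["eef_pos"],s["dq"].round(3),q2R(s["ee_rot"]).round(3))
print(proj(c,[568,218.7,52]))
cv2.imwrite("pics/w1.png",cv2.resize(im[:,:,::-1],(800,600),interpolation=cv2.INTER_CUBIC))
E
```

```text
time_s: 1.45
eef_pos: [565.4, 220.4, 330.0]
ee_rot: [-0.001, 0.654, 0.757, -0.0]
force: [0.2, 0.1, 0.4]
grip_width: 0.32
grip_force: 0.0
[565.40643167 220.42528072 329.98772781] [ 0.032 -0.027  0.016  0.003  0.001  0.001] [[-0.145  0.989 -0.001]
 [ 0.989  0.145 -0.   ]
 [ 0.    -0.001 -1.   ]]
(np.float64(257.3035496208433), np.float64(193.2632979999558))
```

View pics/w1.png

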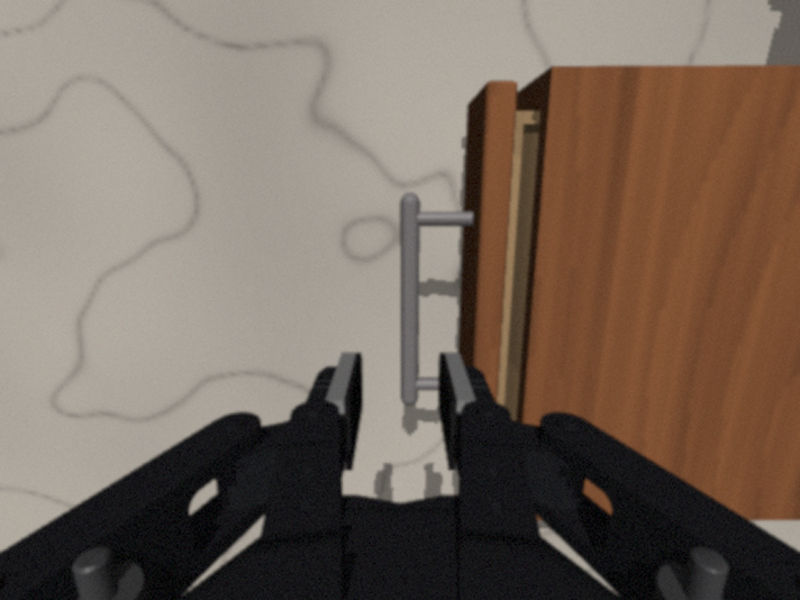

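The bar runs upright at column 410, from row 200 to 400, so its middle is (410,300), about 5 mm farther out than estimated. The fingers straddle it once shifted about 6 mm in tool y.

```bash
python3 steer.py '[[-4,6,40,0,0,0],[-4,6,80,0,0,0],[-4,6,115,0,0,0],[-4,6,124,0,0,0],[-4,6,124,0,0,0]]' && python3 steer.py '[[0,0,0,0,0,0],[0,0,0,0,0,0],[0,0,0,0,0,0],[0,0,0,0,0,0],[0,0,0,0,0,0]]' 0 40
```

```text
time_s: 2.0
eef_pos: [571.7, 218.8, 208.1]
ee_rot: [0.001, 0.653, 0.758, 0.001]
force: [-0.6, -0.1, 0.2]
grip_width: 0.322
grip_force: 0.0
time_s: 2.5
eef_pos: [571.6, 218.5, 207.8]
ee_rot: [0.0, 0.653, 0.757, 0.001]
force: [-1.9, 3.2, 6.4]
grip_width: 0.112
grip_force: 39.1
```

```bash
python3 steer.py '[[0,-8,0,0,0,0],[0,-25,0,0,0,0],[0,-45,0,0,0,0],[0,-65,0,0,0,0],[0,-85,0,0,0,0],[0,-105,0,0,0,0],[0,-118,0,0,0,0],[0,-122,0,0,0,0]]' && python3 steer.py '[[0,0,0,0,0,0],[0,0,0,0,0,0],[0,0,0,0,0,0]]' 0.35
python3 - <<'E'
from h import *
s=ctrl.sense();c,im=snap("wrist","w2");print(s["eef_pos"],s["force"])
c,im=snap("top","t2");o=cv2.resize(im[105:225,150:310],(800,600),interpolation=cv2.INTER_CUBIC)
cv2.imwrite("pics/t2.png",cv2.convertScaleAbs(o,alpha=1.5)[:,:,::-1])
E
```

```text
time_s: 3.3
eef_pos: [450.1, 200.3, 207.8]
ee_rot: [0.0, 0.653, 0.757, 0.001]
force: [0.7, 4.3, 4.3]
grip_width: 0.111
grip_force: 39.8
time_s: 3.6
eef_pos: [451.2, 199.8, 206.5]
ee_rot: [-0.0, 0.653, 0.757, -0.0]
force: [-1.6, 0.4, 1.0]
grip_width: 0.347
grip_force: 0.8
[451.18709324 199.82815146 206.53205907] [-1.63837024  0.42614797  1.04454638]
```

View pics/t2.png

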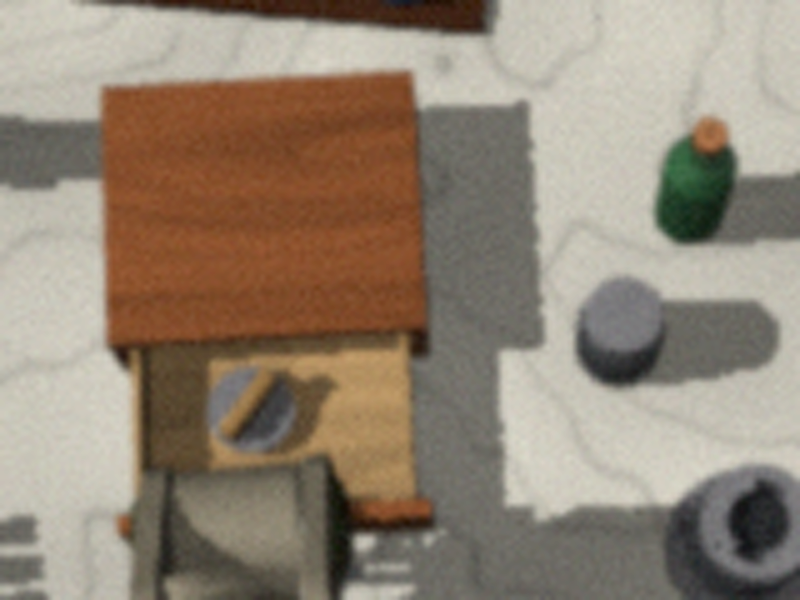

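The open drawer shows the lid. Its wing runs from (225,432) to (275,378) in the crop, centred at (249,404).

```bash
python3 steer.py '[[0,0,-40,0,0,0],[0,0,-85,0,0,0],[0,0,-125,0,0,0],[0,0,-125,0,0,0]]' 1.0
python3 - <<'E'
from h import *
c=imaging.calibration("top");A=lambda u,v,z:ray(c,150+u/5-.4,105+v/5-.4,z)
L=A(249,404,67);d=A(275,378,67)-A(225,432,67);print(L,d,np.degrees(np.arctan2(d[1],d[0])))
s=ctrl.sense();print(s["eef_pos"],q2R(s["ee_rot"]).round(3),tool(L+[0,0,263]-s["eef_pos"]).round(1),s["joints"].round(2))
E
```

```text
time_s: 4.1
eef_pos: [451.9, 199.9, 336.4]
ee_rot: [0.003, 0.653, 0.757, 0.004]
force: [-0.4, -0.2, -0.8]
grip_width: 0.99
grip_force: 0.0
[580.9613855  236.84157385  67.        ] [ 45.01320728 -32.81853388   0.        ] -36.09529513413556
[451.90157711 199.93548174 336.41495643] [[-0.146  0.989  0.009]
 [ 0.989  0.146  0.002]
 [ 0.     0.009 -1.   ]] [ 17.6 133.    7.7] [ 0.18  0.31  1.69 -0.    1.13  0.03]
```

```bash
python3 steer.py '[[6,44,3,0,0,-0.15],[12,88,5,0,0,-0.3],[18,133,8,0,0,-0.45],[18,133,8,0,0,-0.6],[18,133,8,0,0,-0.75],[18,133,8,0,0,-0.794],[18,133,8,0,0,-0.794]]' 0.55
python3 - <<'E'
from h import *
s=ctrl.sense();c,im=snap("wrist","w3");print(s["eef_pos"],s["dq"].round(3),q2R(s["ee_rot"]).round(3))
cv2.imwrite("pics/w3.png",cv2.resize(im[:,:,::-1],(800,600),interpolation=cv2.INTER_CUBIC))
E
```

```text
time_s: 4.8
eef_pos: [580.2, 237.0, 322.3]
ee_rot: [-0.001, 0.31, 0.951, -0.0]
force: [0.6, 1.0, 0.2]
grip_width: 0.552
grip_force: 0.0
[580.18003355 237.00968736 322.32232801] [ 0.002 -0.009  0.     0.002  0.003  0.052] [[-0.808  0.589 -0.002]
 [ 0.589  0.808 -0.   ]
 [ 0.001 -0.001 -1.   ]]
```

View pics/w3.png

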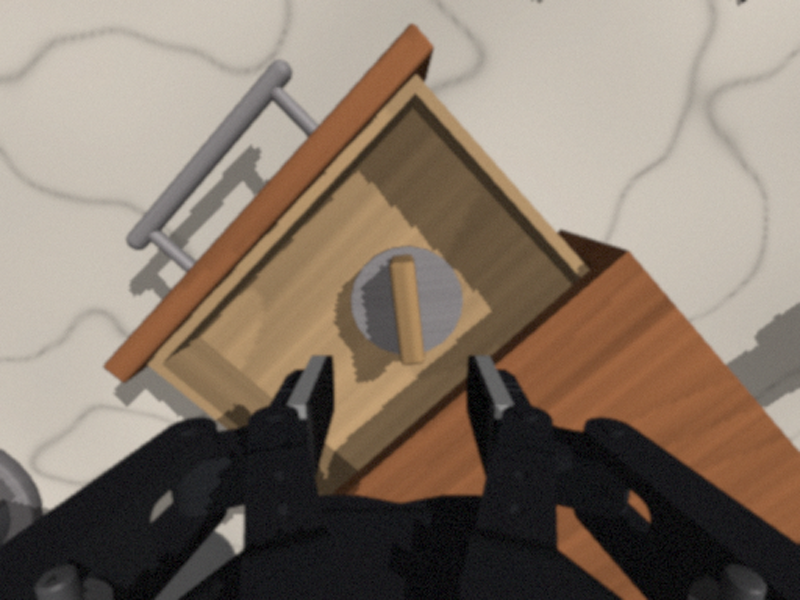

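The lid's disc is centred at (407,300) and its top wing face runs from (402,261) to (413,361). The wing is turned a few degrees from the fingers.

Run:
```python
from h import *
c=imaging.calibration("wrist");k=1.5625
A=lambda u,v,z:ray(c,(u+.5)/k-.5,(v+.5)/k-.5,z)
a,b=A(402,261,67),A(413,361,67);d=b-a;print(a,b,np.hypot(*d[:2]),(a+b)/2,A(407,300,41))
print("wing",np.degrees(np.arctan2(d[1],d[0])))
s=ctrl.sense();Rm=q2R(s["ee_rot"]);print("tool x",np.degrees(np.arctan2(Rm[1,0],Rm[0,0])))
for L in((a+b)/2,A(407,300,41)):print(tool(np.array([L[0],L[1],217])-s["eef_pos"]).round(1))
```

```text
[560.2773398  253.98215256  67.        ] [610.03816513 225.35922373  67.        ] 57.40567735497749 [585.15775246 239.67068815  67.        ] [585.26488097 239.6017696   41.        ]
wing -29.907947354268554
tool x 143.83780403157547
[ -2.6   5.2 105.6]
[ -2.7   5.2 105.6]
```

```bash
python3 steer.py '[[-3,5,30,0,0,-0.109],[-3,5,70,0,0,-0.109],[-3,5,95,0,0,-0.109],[-3,5,105.5,0,0,-0.109],[-3,5,105.5,0,0,-0.109]]' && python3 steer.py '[[0,0,0,0,0,0],[0,0,0,0,0,0],[0,0,0,0,0,0],[0,0,0,0,0,0],[0,0,0,0,0,0]]' 0 60 && python3 steer.py '[[0,0,-10,0,0,0],[0,0,-40,0,0,0],[0,0,-80,0,0,0],[0,0,-120,0,0,0],[0,0,-150,0,0,0],[0,0,-150,0,0,0]]'
python3 - <<'E'
from h import *
s=ctrl.sense();Rm=q2R(s["ee_rot"]);print(s["joints"].round(2),Rm.round(3),s["force"])
print(tool(np.array([515.5,-146.2,360])-s["eef_pos"]).round(1))
E
```

```text
time_s: 5.35
eef_pos: [585.3, 239.3, 217.0]
ee_rot: [-0.001, 0.258, 0.966, -0.001]
force: [-0.4, -0.4, 1.0]
grip_width: 0.545
grip_force: 0.0
time_s: 5.85
eef_pos: [585.8, 239.4, 219.8]
ee_rot: [0.001, 0.258, 0.966, 0.001]
force: [-0.2, 0.2, 6.6]
grip_width: 0.151
grip_force: 59.1
time_s: 6.45
eef_pos: [585.4, 239.5, 373.6]
ee_rot: [0.004, 0.257, 0.966, 0.002]
force: [0.6, 0.0, -1.8]
grip_width: 0.149
grip_force: 58.8
[ 0.2   0.57  1.19  0.    1.37 -0.85] [[-0.867  0.497  0.008]
 [ 0.497  0.867  0.002]
 [-0.006  0.006 -1.   ]] [ 0.60313563  0.01407265 -1.80009573]
[-131.2 -369.4   12.3]
```

```bash
python3 steer.py '[[-2,-40,-4,0,0,-0.05],[-4,-80,-10,0,0,-0.1],[-6,-120,-14,0,0,-0.16],[-8,-160,-18,0,0,-0.22],[-10,-200,-22,0,0,-0.28],[-12,-240,-26,0,0,-0.33],[-14,-280,-26,0,0,-0.38],[-16,-307,-26,0,0,-0.38]]' && python3 steer.py '[[0,0,0,0,0,0],[0,0,0,0,0,0],[0,0,0,0,0,0]]'
python3 - <<'E'
from h import *
s=ctrl.sense();c,im=snap("wrist","w4");print(s["eef_pos"],s["dq"].round(3),q2R(s["ee_rot"]).round(3),c)
cv2.imwrite("pics/w4.png",cv2.resize(im[:,:,::-1],(800,600),interpolation=cv2.INTER_CUBIC))
print(proj(c,[515.5,-146.2,122]))
E
```

```text
time_s: 7.25
eef_pos: [445.1, -36.4, 393.7]
ee_rot: [-0.001, 0.07, 0.998, 0.0]
force: [1.2, 0.4, -1.5]
grip_width: 0.145
grip_force: 59.0
time_s: 7.55
eef_pos: [446.7, -34.3, 393.9]
ee_rot: [-0.0, 0.07, 0.998, 0.0]
force: [0.1, -0.4, -1.8]
grip_width: 0.152
grip_force: 59.1
[446.68482257 -34.30556961 393.87613654] [ 0.01   0.002 -0.003 -0.001 -0.001 -0.002] [[-0.99   0.14  -0.   ]
 [ 0.14   0.99   0.   ]
 [ 0.001  0.    -1.   ]] {'fx': 276.960823926416, 'fy': 276.960823926416, 'cx': 255.8525611928583, 'cy': 191.75352141985803, 'position': array([380.12420187, -24.19574892, 363.71924803]), 'attitude': array([0.10258895, 0.74792479, 0.649663  , 0.08956557])}
(np.float64(152.50605193035574), np.float64(273.0774611547198))
```

View pics/w4.png

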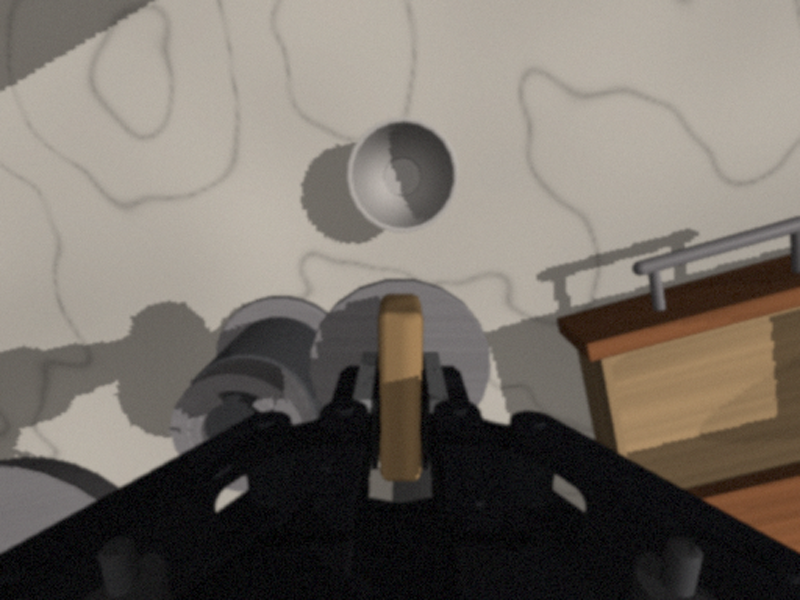

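This camera sees toward the base. The jar is half hidden at (245,420), and the lid hangs level with its wing along column 400. I'll move the tool beyond the jar so the jar falls in the clear upper half.

```bash
python3 steer.py '[[-35,-22,0,0,0,0],[-70,-45,0,0,0,0],[-105,-67,0,0,0,0],[-140,-90,0,0,0,0],[-159,-102,0,0,0,0],[-159,-102,0,0,0,0],[-159,-102,0,0,0,0],[-159,-102,0,0,0,0]]'
python3 - <<'E'
from h import *
s=ctrl.sense();c,im=snap("wrist","w5");print(s["eef_pos"],s["dq"].round(3))
u,v=proj(c,[515.5,-146.2,122]);print(u,v)
x0,y0=int(u)-64,max(0,int(v)-48);print(x0,y0)
o=cv2.resize(im[y0:y0+96,x0:x0+128],(800,600),interpolation=cv2.INTER_CUBIC);cv2.imwrite("pics/w5c.png",cv2.convertScaleAbs(o,alpha=1.4)[:,:,::-1])
E
```

```text
time_s: 8.4
eef_pos: [589.4, -157.1, 394.1]
ee_rot: [-0.0, 0.07, 0.998, 0.0]
force: [-0.4, 0.1, -1.1]
grip_width: 0.149
grip_force: 59.3
[ 589.44488071 -157.0873997   394.11641704] [-0.    -0.011  0.002 -0.001  0.001 -0.   ]
255.4437515579779 104.86199977725038
191 56
```

View pics/w5c.png

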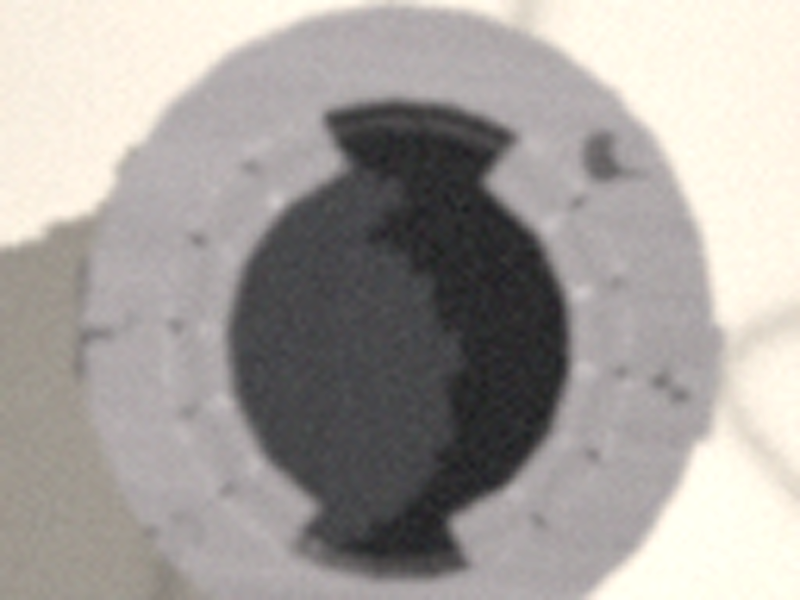

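The picture shows the mouth clearly. The notch corners are at (328,117), (518,132), (297,545) and (468,568), and the mouth spans columns 230 to 570. The studs are at about (605,155) and (185,525).

Run:
```python
from h import *
c=imaging.calibration("wrist");k=6.25
A=lambda u,v,z=122:ray(c,191+(u+.5)/k-.5,56+(v+.5)/k-.5,z)
P=[A(328,117),A(518,132),A(297,545),A(468,568)]
up=(P[0]+P[1])/2;lo=(P[2]+P[3])/2;d=lo-up
J=(up+lo)/2;print(J,[np.hypot(*(p-J)[:2]).round(1) for p in P],"notch",np.degrees(np.arctan2(d[1],d[0])))
print("mouth LR",(A(230,335)+A(570,345))/2,np.linalg.norm(A(230,335)-A(570,345)), "collar",(A(85,335)+A(718,340))/2,np.linalg.norm(A(85,335)-A(718,340)))
st=A(605,155,126)-A(185,525,126);print("studs",np.degrees(np.arctan2(st[1],st[0])),np.linalg.norm(st)/2,(A(605,155,126)+A(185,525,126))/2)
s=ctrl.sense();Rm=q2R(s["ee_rot"]);print("tool x",np.degrees(np.arctan2(Rm[1,0],Rm[0,0])),Rm[:,2])
print(tool(np.array([J[0],J[1],335])-s["eef_pos"]).round(1))
im=cv2.imread("pics/w5.png")
for q in np.array([[c["position"]]]):print(q)
```

```text
[ 520.47493478 -147.4508581   122.        ] [np.float64(30.3), np.float64(30.9), np.float64(30.0), np.float64(30.8)] notch -13.632409081312016
mouth LR [ 519.47898701 -147.5932126   122.        ] 45.64645555443489 collar [ 519.18833113 -147.34758666  122.        ] 84.92216008013602
studs 122.13666885000654 36.35180006783064 [ 519.97402816 -149.10762859  126.        ]
tool x 171.99714742298443 [-1.00946150e-04  1.08366104e-04 -9.99999989e-01]
[69.6  0.  59.4]
[[ 522.81612735 -147.10831359  364.20390055]]
```

```bash
python3 steer.py '[[25,0,15,0,0,0.05],[50,0,30,0,0,0.098],[69,0,45,0,0,0.098],[69.6,0,62,0,0,0.098],[69.6,0,69.4,0,0,0.098],[69.6,0,69.4,0,0,0.098],[69.6,0,69.4,0,0,0.098]]'
python3 - <<'E'
from h import *
s=ctrl.sense();print(s["eef_pos"],tool(np.array([520.3,-147.5,325])-s["eef_pos"]).round(1),s["force"],s["wrist_torque"])
Rm=q2R(s["ee_rot"]);print(np.degrees(np.arctan2(Rm[1,0],Rm[0,0])))
E
```

```text
time_s: 9.15
eef_pos: [521.0, -148.3, 325.5]
ee_rot: [0.001, 0.119, 0.993, -0.0]
force: [0.9, 0.9, -0.9]
grip_width: 0.151
grip_force: 59.2
[ 521.02678965 -148.31579641  325.47562169] [0.9 0.6 0.5] [ 0.94240658  0.86734335 -0.91090285] [0.01183533 0.02694847 0.01655082]
166.34277396116403
```

```bash
python3 steer.py '[[0.3,0,0,0,0,0],[0.3,0,4,0,0,0],[0.3,0,8,0,0,0],[0.3,0,10,0,0,0],[0.3,0,10,0,0,0]]'; python3 steer.py '[[0,0,2,0,0,0],[0,0,4,0,0,0],[0,0,6,0,0,0],[0,0,6,0,0,0]]'
```

```text
time_s: 9.65
eef_pos: [520.4, -148.4, 314.3]
ee_rot: [-0.0, 0.119, 0.993, 0.0]
force: [0.5, -0.8, -1.6]
grip_width: 0.147
grip_force: 59.2
time_s: 10.05
eef_pos: [520.4, -148.3, 308.5]
ee_rot: [-0.0, 0.119, 0.993, 0.0]
force: [0.0, -0.4, -1.3]
grip_width: 0.146
grip_force: 59.2
```

```bash
python3 steer.py '[[0,0,1,0,0,0],[0,0,2,0,0,0],[0,0,3,0,0,0],[0,0,3,0,0,0]]'; python3 steer.py '[[0,0,1,0,0,0],[0,0,2,0,0,0],[0,0,2,0,0,0]]'
```

```text
time_s: 10.45
eef_pos: [520.5, -148.4, 305.9]
ee_rot: [0.0, 0.119, 0.993, -0.0]
force: [0.1, 0.7, -0.8]
grip_width: 0.145
grip_force: 59.3
time_s: 10.75
eef_pos: [520.4, -148.3, 305.8]
ee_rot: [0.0, 0.119, 0.993, -0.0]
force: [-8.1, 2.7, 16.9]
grip_width: 0.151
grip_force: 61.8
```

```bash
python3 steer.py '[[0,0,-1,0,0,0],[0,0,-1,0,0,0.06],[0,0,-1,0,0,0.14],[0,0,-1,0,0,0.22],[0,0,-1,0,0,0.3],[0,0,-1,0,0,0.36],[0,0,-1,0,0,0.36]]'
python3 - <<'E'
from h import *
s=ctrl.sense();print(s["force"],s["wrist_torque"]);Rm=q2R(s["ee_rot"]);print(np.degrees(np.arctan2(Rm[1,0],Rm[0,0])),Rm[:,2])
E
```

```text
time_s: 11.45
eef_pos: [520.5, -148.5, 305.8]
ee_rot: [0.001, 0.296, 0.955, -0.0]
force: [-2.8, -0.0, 7.0]
grip_width: 0.146
grip_force: 60.4
[-2.8355644  -0.0219742   6.99863695] [ 0.17032807  0.49318215 -0.05058492]
145.5985379336147 [ 1.18362946e-03 -9.51802394e-04 -9.99998847e-01]
```

```bash
python3 steer.py '[[0,0,0,0,0,0.08],[0,0,0,0,0,0.16],[0,0,0,0,0,0.24],[0,0,0,0,0,0.32],[0,0,0,0,0,0.39],[0,0,0,0,0,0.42],[0,0,0,0,0,0.42],[0,0,0,0,0,0.42]]'
python3 - <<'E'
from h import *
s=ctrl.sense();c,im=snap("wrist","w6");print(s["force"],s["wrist_torque"]);Rm=q2R(s["ee_rot"]);print(np.degrees(np.arctan2(Rm[1,0],Rm[0,0])),Rm[:,2])
o=cv2.resize(im[100:340,96:416],(800,600),interpolation=cv2.INTER_CUBIC);cv2.imwrite("pics/w6c.png",cv2.convertScaleAbs(o,alpha=1.5)[:,:,::-1])
E
```

```text
time_s: 12.25
eef_pos: [520.4, -148.5, 305.8]
ee_rot: [0.001, 0.488, 0.873, -0.0]
force: [-3.7, 0.1, 7.6]
grip_width: 0.15
grip_force: 60.5
[-3.66566962  0.14236169  7.56908098] [0.05120149 0.54623468 0.06363953]
121.63207295042082 [ 8.66664284e-04 -9.85889325e-04 -9.99999138e-01]
```

View pics/w6c.png

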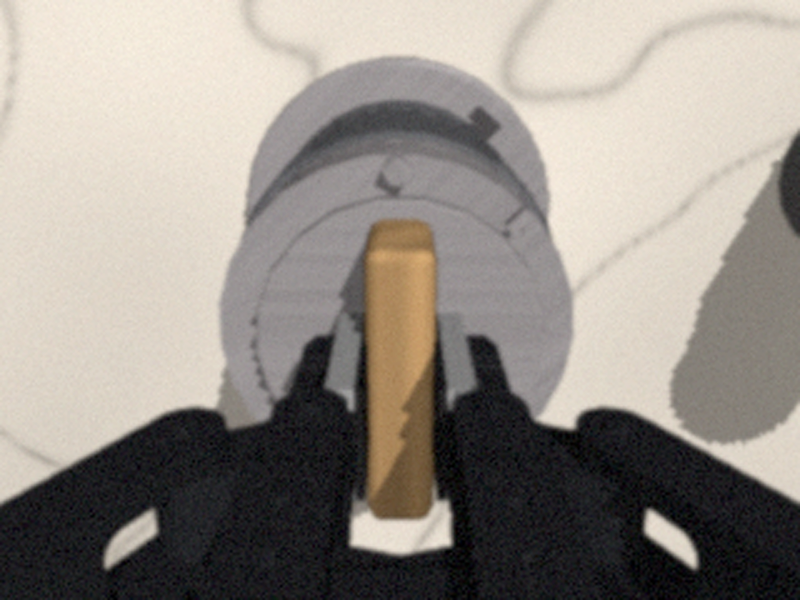

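The disc sits flush on the rim, and the stud at (395,172) lines up with the wing at column 401. I'm handing the job in.

```bash
python3 -c "
from rig import ctrl, imaging, workorder
print(workorder.finish_job())"
```

```text
the job is handed in; nothing more can be done
None
```

I handed the job in at about 12 s: the drawer was pulled about 122 mm, and the lid is home in the jar, twisted about 45° clockwise in line with the studs and still held at about 60 N. The judge's verdict was not returned.

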